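# Index and lock the drilling turntable

### The arm

A 6-joint arm with a two-finger parallel gripper is mounted at the origin on the work surface. World frame = base frame: x ahead of the robot, y to its left, z up, the work surface at z = 0. Lengths are in m, angles in rad, forces in N, time in s.
With the tool pointing down it reaches from about 0.225 to 0.875 m from the base axis. Payload 3.4 kg.
Tool frame: the origin (TCP) lies at the very end of the fingers, on their centre line; the grasp point (between the pads) lies behind it (bot.grip_depth is the z of the grasp point in the tool frame, in m); z points along the fingers, y is the line along which they close (so a half turn about z gives the same grasp; the last joint's range is limited). The gripper opens to 85 mm and grips with 20 to 120 N. Pads are 22 mm wide; open, the fingers measure 114 mm over their backs; the gripper's body (76 mm by 85 mm) begins 54 mm behind the grasp point. The pads swing forward as they close: fully open they stand 13 mm farther back than shut.
Start: joints at [-1.253, 0.276, 1.505, -0, 1.361, -0.121], TCP at [0.244, -0.521, 0.231] pointing down, gripper open.
Joint ranges: [-2.89, 2.89], [-0.75, 2.08], [0.22, 2.7], [-1.18, 4.32], [0.11, 2.71], [-2.7, 2.7]. Speed limits (rad/s): [2.57, 2.57, 3.14, 3.14, 3.14, 3.14].

### API

Orientations are given as a unit quaternion [x, y, z, w].
In Python, from plant import bot gives the robot as it stands.
- The arm moves only by the tool play_rows, never from a script. Its argument "targets" is a list of rows, each a list of 7 numbers: the turn, a rotation vector about the world's x, y, z in degrees, then the shift along the world's x, y, z in units of 40 mm (1.0 is 40 mm), then the finger opening in mm, from 0 to 85.4. In form: [[wx, wy, wz, dx, dy, dz, gripper], ...]. A call has exactly 5 rows; each row is the pose to reach, as a shift and turn from the pose commanded when the call began; what a row does not reach only later rows make up. A row lasts 1/12 s, in which the tool goes at most 41.7 mm and 7.16 degrees, less where a joint would pass 70% of its speed; a pose out of reach is approached as far as the arm can. A call with a gripper value outside its range is refused whole. The fingers move at their own pace and stop on an object; "grip_force" is the grip in N (left out, the last holds). Time passes only in rows, so rows that repeat a pose let the fingers close, or fill a call up. It gives the time, the measured TCP pose, the force, the opening and the grip force at its end, in the units of the state.
- bot.get_obs(): the state, without advancing time (a new reading comes with each control period).
- bot.snapshot(name): name is "scene" or "top"; returns a dict with "frame" (480x640x3 uint8, red, green, blue), "range_z" (480x640 float32, m along the optical axis (not along the pixel's ray), 0 where there is no reading), "fx", "fy", "cx", "cy" (pixels), "position" and "orientation" of the camera in the world. Camera axes: x right, y up, looking along -z (the intrinsics and any distortion apply to the point x, -y, -z); pixel columns grow to the right and rows downward; lengths in m; the calibration is good to about 2 mm. A picture is of the moment at which its call begins.
- bot.finish_job(): hands the job in; it is judged then, once.
The state is a dict: "time": time; "qpos": joint angles; "joint_velocities": joint speeds; "joint_torque": joint torques, N m; "position": TCP position; "eef_rot": TCP orientation; "wrist_force": force on the tool from outside, world axes, zero at the start; "wrist_torque": the same for the moment, N m; "grip_width": finger opening in m; "grip_force": force on a finger pad.
Only numpy, scipy, OpenCV 4.12 (cv2) and the standard library are available. Lean on these libraries where they do the work, as an engineer would, in place of code of your own. Each camera call takes 0.05 s, during which the arm holds its last target. There are 200 camera calls.

### The job

Push on a spoke with a fingertip to turn the round drilling table until its red-tipped spoke points at the green post, whichever side that is on. Then push the yellow lever clockwise all the way to its stop to lock the table. Do not touch the wooden block lying loose on the table (it just rides round), and leave the bottle, drill-bit stand and chuck key where they are.

Things in the scene. Friction and masses are not known exactly. Their poses are not given: they have to be found in the camera images.
- table_center (a point): point on the upright turning axis of the round table, 55 mm above the bench (the spokes' mid-height). Aluminium disc, radius 60 mm, top 70 mm high, over a fixed iron plate 12 mm thick. Three level spokes 120 degrees apart: 12 mm steel rods, bare from 60 to 108 mm from the axis, then end caps 19 mm thick out to 130 mm, one red, two black. 37 mm of free space below the rods
- red_tip (a point): outer end of the red-capped spoke, 130 mm from the turning axis, on the spoke's centre line; its x axis points outward along the spoke, y level and square to it, z up
- turntable (a joint): turn of the round table in rad, growing counter-clockwise seen from above, limits -2.6 and 2.6; it starts within 0.5 of 0. About 0.2 N m of friction (2 N at the spokes); it stays where it is left
- green_post (a point): top centre of the fixed green post that the red spoke must point at, 20 mm diameter on a 28 mm steel foot, its top 68 mm above the bench, 145 to 190 mm from the turning axis, 30 to 125 degrees round from where the red spoke starts, to either side
- blue_post (a point): top centre of the fixed blue post, same size as the green one, on the other side: not the one to point at
- lock (a joint): turn of the yellow lock lever in rad, growing clockwise seen from above: starts between 0 and 0.35 (open), hard stop at 1.5 (locked). About 0.1 N m of friction; it stays where it is left
- lock_pivot (a point): point on the lever's upright pivot axis, at the height of the lever's middle, 53 mm above the bench; the pivot is a 34 mm round column, with a 28 mm hub at the lever
- lock_tip (a point): centre of the 22 mm yellow ball at the free end of the lever, 80 mm from the pivot axis, 55 mm above the bench; the bar between is 12 mm wide and 12 mm high, its underside 35 mm above the plate. A small steel stop peg (8 mm, top 58 mm above the bench) stands 30 mm from the pivot on the locked side
- workpiece: pale pine block 70 x 50 x 28 mm, 60 g or so, lying loose near the middle of the round table (its top 98 mm above the bench); origin at the centre of its underside. Must ride along untouched
- bottle: green glass bottle, 60 mm diameter, 200 mm tall plus cap, standing on the bench beside the plate; origin at the centre of its underside. Leave alone
- bit_stand: blue block 50 x 90 x 35 mm with drill bits standing in it, 85 mm high in all, on the bench; origin at the centre of its underside. Leave alone
- chuck_key: small steel T-shaped chuck key, about 58 x 60 mm, 12 mm high, lying on the iron plate; origin at its underside near the cross. Leave alone

How it is judged:
By the outcome, as a careful person would: the job done as asked, in the order asked, and still so for the second after the job is handed in, with the robot touching nothing.
It also fails if it takes over 64 s, if anything falls off the work surface, if the arm or the gripper's body presses on something with over 40 N, if the wrist force passes 120 N, or if a joint passes its speed limit or range.

## Working session

There is one attempt and no reset: what is moved stays moved. The work goes in short steps, Python scripts to look and compute and a tool call to move; the robot and the scene stay as the last step left them, time stands still between calls to the robot, and variables do not carry over. Pictures are saved under pics/ and viewed, at most 10 in all, crops included, and the job is handed in when it is done.

Besides the shell and the picture viewer there is one more tool, called after ">>>" as name(argument=value, ...), one argument or row to a line, values as JSON. play_rows: Moves the arm, as the interface text tells. Its arguments: {"type":"object","properties":{"targets":{"type":"array"},"grip_force":{"type":"number"}},"required":["targets"]}

```bash
mkdir -p pics; ls
cat > h.py <<'E'
import numpy as np,cv2,pickle
from scipy.spatial.transform import Rotation as R
def snap(bot,n,tag):
    s=bot.snapshot(n); cv2.imwrite(f'pics/{tag}.png',s['frame'][:,:,::-1]); pickle.dump(s,open(f'{tag}.pkl','wb')); return s
def load(tag): return pickle.load(open(f'{tag}.pkl','rb'))
def ray(s,u,v):
    d=np.array([(u-s['cx'])/s['fx'],-(v-s['cy'])/s['fy'],-1.]); return R.from_quat(s['orientation']).apply(d)
def atz(s,u,v,z):
    d=ray(s,u,v);p=np.array(s['position']); return p+d*(z-p[2])/d[2]
def atd(s,u,v):
    return np.array(s['position'])+ray(s,u,v)*s['range_z'][int(round(v)),int(round(u))]
def cloud(s):
    v,u=np.mgrid[:480,:640]; d=np.stack([(u-s['cx'])/s['fx'],-(v-s['cy'])/s['fy'],-np.ones(u.shape)],-1)*s['range_z'][...,None]
    return R.from_quat(s['orientation']).apply(d.reshape(-1,3)).reshape(480,640,3)+np.array(s['position'])
E
python3 - <<'E'
from h import *
from plant import bot
for n in('scene','top'):
    s=snap(bot,n,n+'0'); print({k:v for k,v in s.items() if k not in('frame','range_z')})
print(bot.get_obs())
E
```

```text
pics
{'fx': 501.72595929779425, 'fy': 501.72595929779425, 'cx': 324.9160950861024, 'cy': 232.12008904171176, 'position': array([ 1.09849735, -0.44068111,  0.80088344]), 'orientation': array([0.35015088, 0.151046  , 0.36428168, 0.84963423])}
{'fx': 532.87762995039, 'fy': 532.87762995039, 'cx': 321.6577764332236, 'cy': 243.95524604117327, 'position': array([0.45274161, 0.05107029, 1.13313273]), 'orientation': array([ 0.02999235, -0.03964195, -0.703419  ,  0.70903504])}
{'time': 0.1, 'qpos': array([-1.25302968e+00,  2.76506291e-01,  1.50601118e+00,  9.10053441e-07,
        1.36069542e+00, -1.20988635e-01]), 'joint_velocities': array([ 0.00070814, -0.0006313 , -0.00400345, -0.00055146,  0.00029932,
        0.00047986]), 'joint_torque': array([ 1.91956649e-03, -4.17699552e+01, -2.46404457e+01, -1.12867292e-04,
        5.80587148e-03, -2.31695282e-05]), 'position': array([ 0.24411983, -0.52008314,  0.23053888]), 'eef_rot': array([ 9.76032779e-01,  2.17622055e-01, -7.91354180e-05, -8.06244178e-04]), 'wrist_force': array([ 0.10122239, -0.33052466,  0.28468998]), 'wrist_torque': array([ 0.05434124, -0.00347186,  0.03984932]), 'grip_force': 0.0, 'grip_width': 0.08535589329954422}
```

View pics/top0.png

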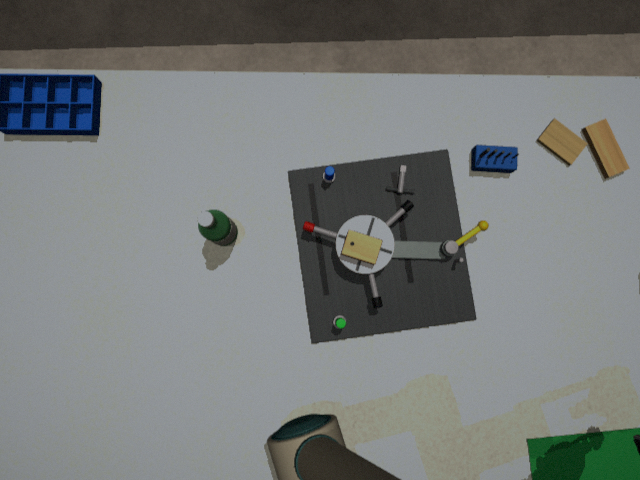

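View pics/scene0.png

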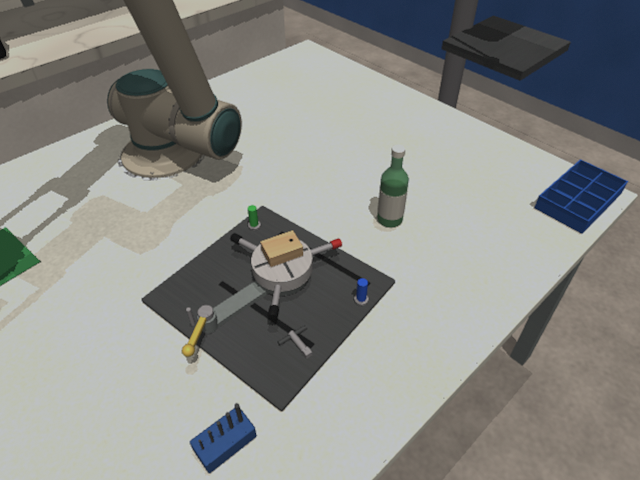

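Run:
```python
from h import *
s=load('top0'); im=cv2.imread('pics/top0.png')[140:350,280:500]
cv2.imwrite('pics/c1.png',cv2.resize(im,None,fx=2.8,fy=2.8,interpolation=cv2.INTER_CUBIC)[:600])
```

```text
(no output)
```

View pics/c1.png

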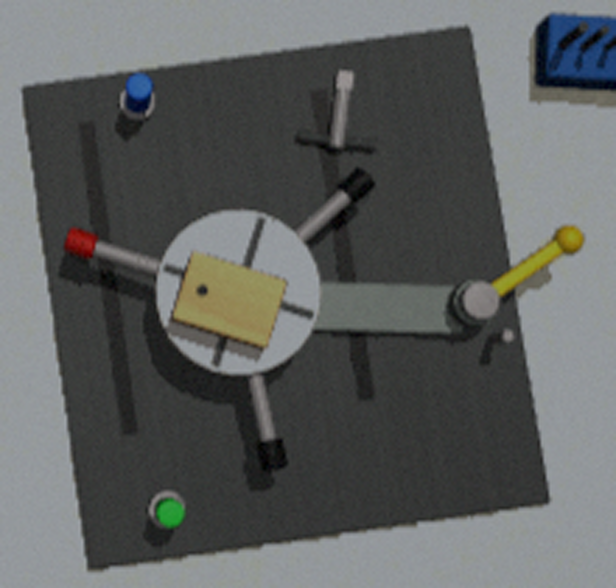

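Run:
```python
from h import *
s=load('top0')
P={}
for n,u,v,z in [('disc',238,292,.07),('red',67,240,.056),('blkA',370,176,.056),('blkB',273,467,.056),('green',171,514,.068),('blue',139,88,.068),('piv',479,300,.06),('ball',570,238,.055),('peg',508,336,.058),('key',345,78,.02),('keyx',337,147,.02)]:
    U,V=u/2.8+280-.3,v/2.8+140-.3
    P[n]=atz(s,U,V,z); print(n,P[n].round(4),atd(s,U,V).round(4))
# scene check
C=cloud(s); f=s['frame'].astype(int); r,g,b=f[...,0],f[...,1],f[...,2]
for n,m in [('red',(r>120)&(g<60)&(b<60)),('yel',(r>150)&(g>120)&(b<70)),('grn',(g>130)&(r<80)&(b<110))]:
    m=m.copy();m[:140]=0;m[350:]=0;m[:,:290]=0;m[:,500:]=0
    print(n,m.sum(),C[m].mean(0).round(4),C[m].min(0).round(3),C[m].max(0).round(3))
c=P['disc']
for n in P:
    d=P[n][:2]-c[:2]; print(n,np.hypot(*d).round(4),np.degrees(np.arctan2(d[1],d[0])).round(1))
d=(P['ball']-P['piv'])[:2];print(np.hypot(*d),np.degrees(np.arctan2(d[1],d[0])))
d=(P['peg']-P['piv'])[:2];print(np.hypot(*d),np.degrees(np.arctan2(d[1],d[0])))
m=(abs(C[...,2]-.07)<.004)&(np.hypot(C[...,0]-c[0],C[...,1]-c[1])<.075)
q=C[m][:,:2].astype(np.float32); print('disc fit',cv2.minEnclosingCircle(q))
for x in C[246:250:3,440:465:3].reshape(-1,3):print(x.round(3))
```

```text
disc [ 0.5586 -0.0495  0.07  ] [ 0.5556 -0.0467  0.0996]
red [0.5969 0.0738 0.056 ] [0.5958 0.0736 0.0646]
blkA [ 0.6462 -0.1477  0.056 ] [ 0.6455 -0.1469  0.0602]
blkB [ 0.4339 -0.0759  0.056 ] [ 0.434  -0.0749  0.0645]
green [ 0.4006 -0.0021  0.068 ] [ 0.4005 -0.0021  0.0676]
blue [0.7073 0.0223 0.068 ] [0.7067 0.0224 0.0705]
piv [ 0.5552 -0.2253  0.06  ] [ 0.5552 -0.2252  0.0606]
ball [ 0.6019 -0.2942  0.055 ] [ 0.5999 -0.2896  0.0693]
peg [ 0.5294 -0.2465  0.058 ] [ 0.5296 -0.2472  0.0554]
key [ 0.7282 -0.136   0.02  ] [ 0.7271 -0.1352  0.0245]
keyx [ 0.6747 -0.1295  0.02  ] [ 0.6755 -0.1301  0.016 ]
red 45 [0.593  0.0632 0.0874] [0.453 0.051 0.059] [0.603 0.073 1.133]
yel 1 [ 0.5737 -0.257   0.059 ] [ 0.574 -0.257  0.059] [ 0.574 -0.257  0.059]
grn 58 [ 0.4025 -0.0007  0.0861] [ 0.393 -0.009  0.064] [0.453 0.051 1.133]
disc 0.0 0.0
red 0.1291 72.7
blkA 0.1317 -48.3
blkB 0.1275 -168.0
green 0.165 163.3
blue 0.1651 25.8
piv 0.1759 -91.1
ball 0.2485 -80.0
peg 0.1992 -98.4
key 0.1904 -27.0
keyx 0.141 -34.6
0.0831832691263461 -55.901928272066
0.033400336772595525 -140.66963817026644
disc fit ((0.5612979531288147, -0.04364890977740288), 0.06552857905626297)
[ 0.56  -0.211  0.03 ]
[ 0.558 -0.212  0.048]
[ 0.557 -0.216  0.059]
[ 0.557 -0.221  0.062]
[ 0.557 -0.228  0.058]
[ 0.557 -0.234  0.059]
[ 0.562 -0.252  0.015]
[ 0.562 -0.26   0.011]
[ 0.563 -0.27  -0.003]
[ 0.553 -0.209  0.034]
[ 0.552 -0.213  0.047]
[ 0.55  -0.215  0.064]
[ 0.551 -0.221  0.061]
[ 0.551 -0.227  0.061]
[ 0.551 -0.233  0.063]
[ 0.556 -0.254  0.01 ]
[ 0.555 -0.259  0.013]
[ 0.555 -0.266  0.012]
```

>>> play_rows(
  targets=[
    [0, 0, 0, 0.5, 0.7, 0, 0],
    [0, 0, 0, 1, 1.4, 0, 0],
    [0, 0, 0, 1.5, 2.1, 0, 0],
    [0, 0, 0, 2, 2.8, 0, 0],
    [0, 0, 0, 2.4, 3.4, 0, 0],
  ],
  grip_force=30,
)

```text
time: 0.52
position: [0.3411, -0.3824, 0.2309]
eef_rot: [0.976, 0.218, 0.0, -0.001]
wrist_force: [-0.8, 0.0, 0.6]
grip_width: 0.0254
grip_force: 0.0
```

>>> play_rows(
  targets=[
    [0, 0, 0, 0.5, 0.7, 0, 0],
    [0, 0, 0, 1, 1.4, 0, 0],
    [0, 0, 0, 1.5, 2.1, 0, 0],
    [0, 0, 0, 2, 2.8, 0, 0],
    [0, 0, 0, 2.4, 3.4, 0, 0],
  ],
)

```text
time: 0.93
position: [0.4371, -0.2464, 0.231]
eef_rot: [0.976, 0.218, 0.0, -0.0]
wrist_force: [0.4, -1.0, 0.1]
grip_width: -0.0002
grip_force: 0.0
```

>>> play_rows(
  targets=[
    [0, 0, 0, 0.5, 0.7, 0, 0],
    [0, 0, 0, 1, 1.4, 0, 0],
    [0, 0, 0, 1.5, 2.1, 0, 0],
    [0, 0, 0, 2, 2.8, 0, 0],
    [0, 0, 0, 2.4, 3.4, 0, 0],
  ],
)

```text
time: 1.35
position: [0.5332, -0.1104, 0.2309]
eef_rot: [0.976, 0.218, -0.0, -0.0]
wrist_force: [-0.7, -0.1, -0.3]
grip_width: 0.0002
grip_force: 0.0
```

>>> play_rows(
  targets=[
    [0, 0, 0, 0.5, 0.7, 0, 0],
    [0, 0, 0, 1, 1.4, 0, 0],
    [0, 0, 0, 1.5, 2.1, 0, 0],
    [0, 0, 0, 2, 2.8, 0, 0],
    [0, 0, 0, 2.2, 3.3, 0, 0],
  ],
)

```text
time: 1.77
position: [0.6224, 0.0221, 0.2304]
eef_rot: [0.976, 0.218, 0.0, -0.0]
wrist_force: [0.6, 0.2, 0.3]
grip_width: -0.0003
grip_force: 0.0
```

```bash
python3 -c "
from plant import bot;o=bot.get_obs();print(bot.grip_depth,o['time'],o['position'],o['eef_rot'],o['grip_width'])"
```

```text
-0.0187 1.7667 [0.62238453 0.02210932 0.23044177] [ 9.75873053e-01  2.18337778e-01  4.64417162e-04 -4.28089682e-04] -0.00028058545118194556
```

>>> play_rows(
  targets=[
    [0, 0, 0, 0, 0, -1, 0],
    [0, 0, 0, 0, 0, -2, 0],
    [0, 0, 0, 0, 0, -3, 0],
    [0, 0, 0, 0, 0, -4, 0],
    [0, 0, 0, 0, 0, -4.75, 0],
  ],
)

```text
time: 2.18
position: [0.6181, 0.0198, 0.0377]
eef_rot: [0.976, 0.218, -0.002, -0.001]
wrist_force: [0.7, 0.2, -1.1]
grip_width: 0.0001
grip_force: 0.0
```

Run:
```python
from h import *
from plant import bot
o=bot.get_obs();print(o['position'],o['wrist_force'])
p0=o['position'][:2];c=np.array([.559,-.0497])
def pos(t):
    t=np.radians(t);psi=np.degrees(t)-90-25
    h=.006+.011*abs(np.cos(np.radians(psi)))+.0145*abs(np.sin(np.radians(psi)))
    return c+.084*np.array([np.cos(t),np.sin(t)])+h*np.array([np.sin(t),-np.cos(t)])
prev=p0
for k in range(5):
    for j in range(5):
        t=64+(k*5+j+1)*93/25
        print(k,round(t,1),((pos(t)-prev)/.04).round(2))
    prev=pos(t)
```

```text
[0.6181273  0.01980401 0.03770401] [ 0.67471197  0.21901382 -1.09146252]
0 67.7 [-0.12 -0.02]
0 71.4 [-0.24  0.06]
0 75.2 [-0.37  0.14]
0 78.9 [-0.5   0.21]
0 82.6 [-0.64  0.27]
1 86.3 [-0.14  0.05]
1 90.0 [-0.29  0.09]
1 93.8 [-0.44  0.12]
1 97.5 [-0.6   0.14]
1 101.2 [-0.76  0.15]
2 104.9 [-0.16 -0.  ]
2 108.6 [-0.32 -0.02]
2 112.4 [-0.48 -0.05]
2 116.1 [-0.62 -0.08]
2 119.8 [-0.74 -0.11]
3 123.5 [-0.11 -0.03]
3 127.2 [-0.23 -0.08]
3 131.0 [-0.34 -0.13]
3 134.7 [-0.45 -0.18]
3 138.4 [-0.56 -0.25]
4 142.1 [-0.11 -0.07]
4 145.8 [-0.21 -0.15]
4 149.6 [-0.31 -0.24]
4 153.3 [-0.4  -0.33]
4 157.0 [-0.49 -0.43]
```

>>> play_rows(
  targets=[
    [0, 0, 0, -0.12, -0.02, 0, 0],
    [0, 0, 0, -0.24, 0.06, 0, 0],
    [0, 0, 0, -0.37, 0.14, 0, 0],
    [0, 0, 0, -0.5, 0.21, 0, 0],
    [0, 0, 0, -0.64, 0.27, 0, 0],
  ],
)

```text
time: 2.6
position: [0.597, 0.03, 0.0441]
eef_rot: [0.976, 0.218, 0.003, 0.001]
wrist_force: [1.9, -3.1, -0.1]
grip_width: -0.0
grip_force: 1.3
```

>>> play_rows(
  targets=[
    [0, 0, 0, -0.14, 0.05, 0, 0],
    [0, 0, 0, -0.29, 0.09, 0, 0],
    [0, 0, 0, -0.44, 0.12, 0, 0],
    [0, 0, 0, -0.6, 0.14, 0, 0],
    [0, 0, 0, -0.76, 0.15, 0, 0],
  ],
)

```text
time: 3.02
position: [0.5642, 0.0364, 0.0419]
eef_rot: [0.976, 0.218, 0.001, 0.0]
wrist_force: [2.9, -0.6, 0.0]
grip_width: 0.0001
grip_force: 1.3
```

Run:
```python
from h import *
from plant import bot
s=snap(bot,'top','t2'); snap(bot,'scene','s2'); print(bot.get_obs()['position'])
a=cv2.imread('pics/t2.png')[130:350,270:510];b=cv2.imread('pics/s2.png')[170:390,140:410]
cv2.imwrite('pics/c2.png',np.vstack([cv2.resize(a,(480,440))[:300],cv2.resize(b,(480,391))[:300]]))
```

```text
[0.56218374 0.03674329 0.04124387]
```

View pics/c2.png

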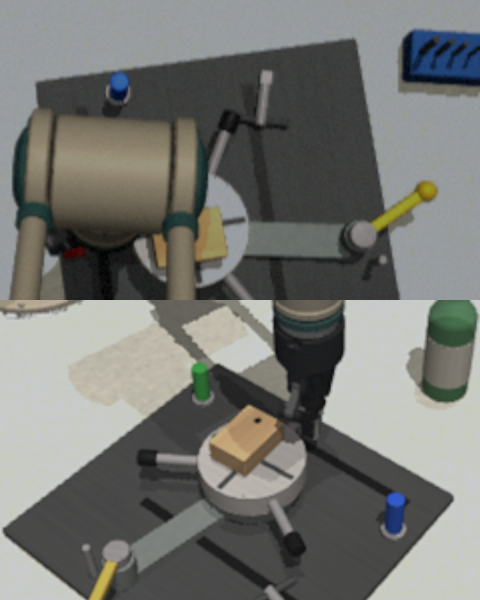

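>>> play_rows(
  targets=[
    [0, 0, 0, -0.16, 0, 0, 0],
    [0, 0, 0, -0.32, -0.02, 0, 0],
    [0, 0, 0, -0.48, -0.05, 0, 0],
    [0, 0, 0, -0.62, -0.08, 0, 0],
    [0, 0, 0, -0.74, -0.11, 0, 0],
  ],
)

```text
time: 3.53
position: [0.5341, 0.0317, 0.0413]
eef_rot: [0.976, 0.218, 0.0, -0.0]
wrist_force: [2.7, -0.0, 0.2]
grip_width: -0.0001
grip_force: 1.4
```

>>> play_rows(
  targets=[
    [0, 0, 0, -0.11, -0.03, 0, 0],
    [0, 0, 0, -0.23, -0.08, 0, 0],
    [0, 0, 0, -0.34, -0.13, 0, 0],
    [0, 0, 0, -0.45, -0.18, 0, 0],
    [0, 0, 0, -0.56, -0.25, 0, 0],
  ],
)

```text
time: 3.95
position: [0.512, 0.0218, 0.0415]
eef_rot: [0.976, 0.218, 0.0, -0.0]
wrist_force: [2.6, 0.5, -0.1]
grip_width: -0.0003
grip_force: 1.3
```

Run:
```python
from h import *
from plant import bot
s=snap(bot,'top','t3'); snap(bot,'scene','s3'); print(bot.get_obs()['position'])
a=cv2.imread('pics/t3.png')[130:350,270:510];b=cv2.imread('pics/s3.png')[170:390,140:410]
cv2.imwrite('pics/c3.png',np.hstack([cv2.resize(a,(390,358)),cv2.resize(b,(400,358))]))
```

```text
[0.51052873 0.0216937  0.04115359]
```

View pics/c3.png

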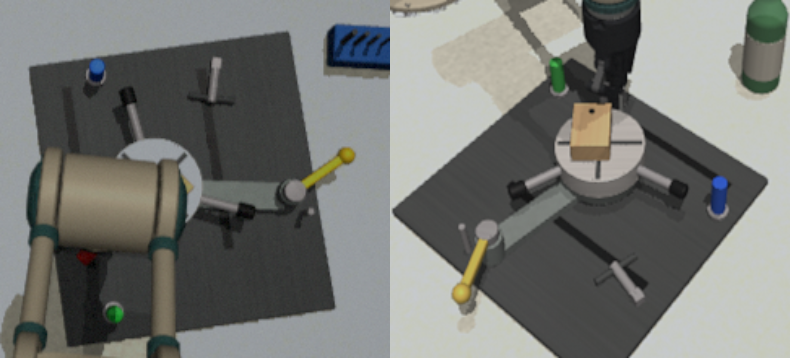

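```bash
cat > ang.py <<'E'
from h import *
def ang(s,pts):
    c=np.array([.559,-.0497])
    for u,v,off in pts:
        d=atz(s,u,v,.056)[:2]-c; print(np.hypot(*d).round(4),(np.degrees(np.arctan2(d[1],d[0]))+off).round(1)%360)
E
python3 - <<'E'
from ang import *
s=load('t3')
ang(s,[(270+126/1.625,130+90/1.627,120),(270+254/1.625,130+211/1.627,240)])
E
```

```text
0.1265 135.6
0.1299 136.6
```

>>> play_rows(
  targets=[
    [0, 0, 0, -0.11, -0.07, 0, 0],
    [0, 0, 0, -0.21, -0.15, 0, 0],
    [0, 0, 0, -0.31, -0.24, 0, 0],
    [0, 0, 0, -0.4, -0.33, 0, 0],
    [0, 0, 0, -0.49, -0.43, 0, 0],
  ],
)

```text
time: 4.47
position: [0.4924, 0.0044, 0.0414]
eef_rot: [0.976, 0.218, 0.0, -0.0]
wrist_force: [3.5, 2.1, 0.1]
grip_width: -0.0002
grip_force: 1.4
```

Run:
```python
from h import *
from plant import bot
s=snap(bot,'top','t4'); print(bot.get_obs()['position'])
a=cv2.imread('pics/t4.png')[140:350,290:490]
cv2.imwrite('pics/c4.png',cv2.resize(a,None,fx=2.8,fy=2.8,interpolation=cv2.INTER_CUBIC))
```

```text
[0.49109236 0.00385582 0.04121089]
```

View pics/c4.png

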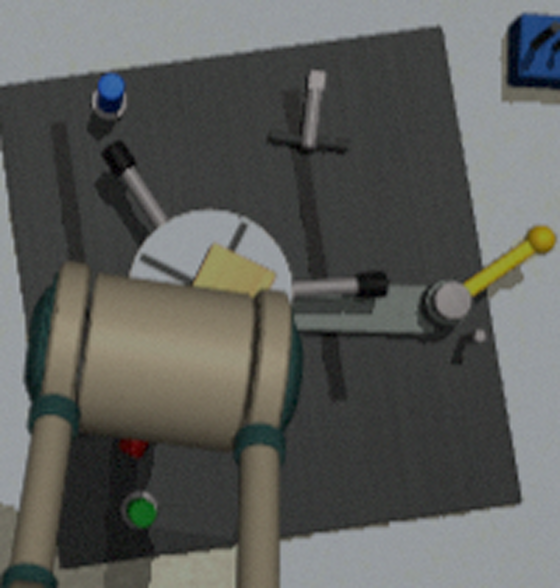

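Run:
```python
from ang import *
s=load('t4')
ang(s,[(290+112/2.8-.3,140+147/2.8-.3,120),(290+386/2.8-.3,140+283/2.8-.3,240),(290+370/2.8-.3,140+284/2.8-.3,240),(290+120/2.8-.3,140+157/2.8-.3,120)])
c=np.array([.559,-.0497])
def pos(t):
    t=np.radians(t);psi=np.degrees(t)-90-25
    h=.006+.011*abs(np.cos(np.radians(psi)))+.0145*abs(np.sin(np.radians(psi)))
    return c+.084*np.array([np.cos(t),np.sin(t)])+h*np.array([np.sin(t),-np.cos(t)])
for d in (2,4,6): print(d,(pos(157+d)-pos(157))/.04)
```

```text
0.1283 153.4
0.1297 153.8
0.118 153.8
0.1189 153.0
2 [-0.04580683 -0.05762994]
4 [-0.08984164 -0.11730904]
6 [-0.13199949 -0.17899168]
```

>>> play_rows(
  targets=[
    [0, 0, 0, -0.05, -0.06, 0, 0],
    [0, 0, 0, -0.09, -0.12, 0, 0],
    [0, 0, 0, -0.13, -0.18, 0, 0],
    [0, 0, 0, -0.18, -0.26, 0, 0],
    [0, 0, 0, -0.18, -0.26, 0, 0],
  ],
)

```text
time: 4.93
position: [0.4846, -0.0062, 0.0412]
eef_rot: [0.976, 0.218, -0.001, -0.0]
wrist_force: [1.8, 1.7, 0.8]
grip_width: -0.0002
grip_force: 0.7
```

Run:
```python
from h import *
from plant import bot
s=snap(bot,'top','t5'); s2=snap(bot,'scene','s5'); print(bot.get_obs()['position'])
a=cv2.imread('pics/t5.png')[140:340,290:490];b=cv2.imread('pics/s5.png')[180:380,190:390]
cv2.imwrite('pics/c5.png',np.hstack([cv2.resize(a,(400,400),interpolation=cv2.INTER_CUBIC),cv2.resize(b,(400,400),interpolation=cv2.INTER_CUBIC)]))
```

```text
[ 0.48449177 -0.0059524   0.04110226]
```

View pics/c5.png

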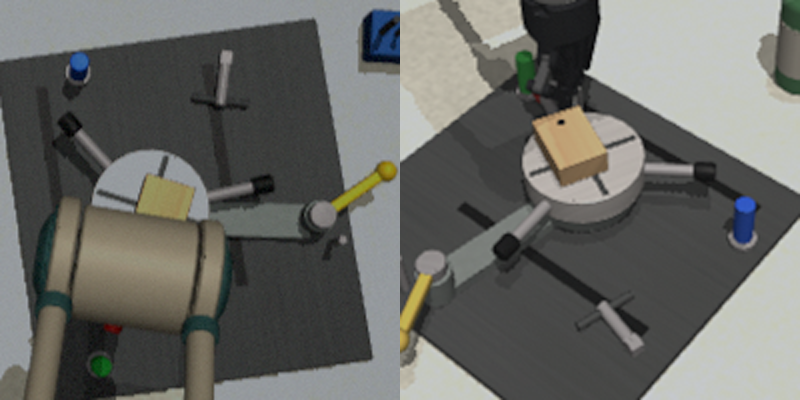

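Run:
```python
from ang import *
s=load('t5')
ang(s,[(290+62/2-.25,140+119/2-.25,120),(290+273/2-.25,140+183/2-.25,240),(290+262/2-.25,140+185/2-.25,240),(290+69/2-.25,140+125/2-.25,120)])
```

```text
0.1282 164.0
0.13 162.5
0.1186 162.7
0.1187 163.5
```

>>> play_rows(
  targets=[
    [0, 0, 0, 0.08, 0.28, 0, 0],
    [0, 0, 0, 0.1, 0.35, 0.7, 0],
    [0, 0, 0, 0.1, 0.35, 1.7, 0],
    [0, 0, 0, 0.1, 0.35, 2.7, 0],
    [0, 0, 0, 0.1, 0.35, 3.5, 0],
  ],
)

```text
time: 5.45
position: [0.4892, 0.009, 0.1836]
eef_rot: [0.976, 0.218, -0.0, 0.0]
wrist_force: [0.2, 0.2, -0.4]
grip_width: 0.0001
grip_force: 0.0
```

>>> play_rows(
  targets=[
    [0, 0, 0, 0.3, -0.65, 0, 0],
    [0, 0, 0, 0.6, -1.3, 0, 0],
    [0, 0, 0, 0.9, -1.95, 0, 0],
    [0, 0, 0, 1.2, -2.6, 0, 0],
    [0, 0, 0, 1.5, -3.25, 0, 0],
  ],
)

```text
time: 5.87
position: [0.5492, -0.1219, 0.181]
eef_rot: [0.976, 0.218, -0.001, -0.0]
wrist_force: [-0.0, 0.1, 0.4]
grip_width: 0.0
grip_force: 0.0
```

>>> play_rows(
  targets=[
    [0, 0, 0, 0.3, -0.65, 0, 0],
    [0, 0, 0, 0.6, -1.3, 0, 0],
    [0, 0, 0, 0.9, -1.95, 0, 0],
    [0, 0, 0, 1.2, -2.6, 0, 0],
    [0, 0, 0, 1.5, -3.15, 0, 0],
  ],
)

```text
time: 6.28
position: [0.6094, -0.2485, 0.1805]
eef_rot: [0.976, 0.217, -0.001, -0.0]
wrist_force: [0.9, 0.4, -0.1]
grip_width: -0.0003
grip_force: 0.0
```

Run:
```python
from h import *
from plant import bot
s=snap(bot,'top','t6'); print(bot.get_obs()['position'])
a=cv2.imread('pics/t6.png')[140:350,290:490]
cv2.imwrite('pics/c6.png',cv2.resize(a,None,fx=2.8,fy=2.8,interpolation=cv2.INTER_CUBIC))
```

```text
[ 0.61228883 -0.25342923  0.1801227 ]
```

View pics/c6.png

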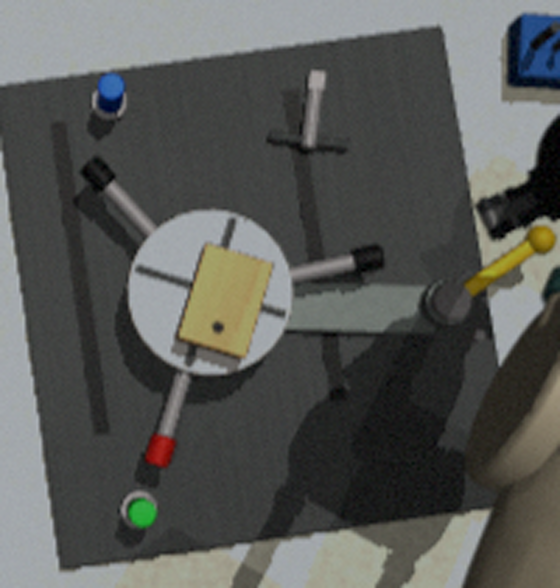

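Run:
```python
from ang import *
s=load('t6')
f=lambda u,v,o:(290+u/2.8-.3,140+v/2.8-.3,o)
ang(s,[f(157,466,0),f(160,452,0),f(176,405,0),f(88,165,120),f(384,255,240)])
g=atz(s,*f(143,514,0)[:2],.068);t=[atz(s,*f(a,b,0)[:2],.056)[:2] for a,b in((157,466),(87,164),(384,255))]
c=np.mean(t,0);print('c',c,g)
d=g[:2]-c;print('green from tips c',np.degrees(np.arctan2(d[1],d[0])))
f=s['frame'].astype(float)
def cen(m,z):
    v,u=np.nonzero(m);return atz(s,u.mean(),v.mean(),z),len(u)
r,gg,b=f[...,0],f[...,1],f[...,2]
M=np.zeros(r.shape,bool);M[280:335,325:360]=1
for m,z in((M&(r>90)&(gg<.4*r),.060),(M&(gg>90)&(r<.5*gg),.066)):
    p,n=cen(m,z);d=p[:2]-np.array([.559,-.0497]);print(n,p,np.hypot(*d),np.degrees(np.arctan2(d[1],d[0])))
```

```text
0.1302 163.5
0.12 163.1
0.0844 163.8
0.1286 163.3
0.1315 162.8
c [ 0.55853998 -0.05042138] [ 0.40055162 -0.00210634  0.068     ]
green from tips c 162.995639097246
81 [ 0.44522378 -0.01423368  0.06      ] 0.11917587216275466 162.68670090466293
78 [ 0.40138597 -0.0015619   0.066     ] 0.16480127078360596 163.01640703307046
```

>>> play_rows(
  targets=[
    [0, 0, 0, 0, 0, -0.7, 0],
    [0, 0, 0, 0, 0, -1.5, 0],
    [0, 0, 0, 0, 0, -2.3, 0],
    [0, 0, 0, 0, 0, -3.1, 0],
    [0, 0, 0, 0, 0, -3.45, 0],
  ],
)

```text
time: 6.75
position: [0.6062, -0.2451, 0.0383]
eef_rot: [0.976, 0.218, -0.004, -0.003]
wrist_force: [-0.8, 0.4, 0.0]
grip_width: -0.0003
grip_force: 0.0
```

Run:
```python
from h import *
from plant import bot
o=bot.get_obs();print(o['position'],o['wrist_force'])
p0=o['position'][:2];c=np.array([.5555,-.2253])
def pos(f):
    f=np.radians(f);a=f+np.pi/2-np.radians(25)
    h=.006+.011*abs(np.cos(a))+.0145*abs(np.sin(a))
    return c+.052*np.array([np.cos(f),np.sin(f)])+h*np.array([-np.sin(f),np.cos(f)])
prev=p0;t=-46
for k in range(5):
    for j in range(5):
        t-=4; print(k,t,((pos(t)-prev)/.04).round(2))
    prev=pos(t)
```

```text
[ 0.60622717 -0.24505437  0.03826238] [-0.82797074  0.44664515  0.01870262]
0 -50 [-0.04 -0.17]
0 -54 [-0.11 -0.27]
0 -58 [-0.18 -0.36]
0 -62 [-0.27 -0.45]
0 -66 [-0.35 -0.52]
1 -70 [-0.05 -0.05]
1 -74 [-0.1  -0.11]
1 -78 [-0.16 -0.16]
1 -82 [-0.23 -0.2 ]
1 -86 [-0.3  -0.25]
2 -90 [-0.07 -0.04]
2 -94 [-0.15 -0.08]
2 -98 [-0.23 -0.11]
2 -102 [-0.32 -0.13]
2 -106 [-0.41 -0.15]
3 -110 [-0.09 -0.01]
3 -114 [-0.19 -0.02]
3 -118 [-0.29 -0.02]
3 -122 [-0.39 -0.01]
3 -126 [-0.49  0.01]
4 -130 [-0.1   0.03]
4 -134 [-0.2   0.06]
4 -138 [-0.3   0.11]
4 -142 [-0.4   0.16]
4 -146 [-0.49  0.22]
```

>>> play_rows(
  targets=[
    [0, 0, 0, -0.04, -0.17, 0, 0],
    [0, 0, 0, -0.11, -0.27, 0, 0],
    [0, 0, 0, -0.18, -0.36, 0, 0],
    [0, 0, 0, -0.27, -0.45, 0, 0],
    [0, 0, 0, -0.35, -0.52, 0, 0],
  ],
)

```text
time: 7.17
position: [0.5962, -0.2689, 0.045]
eef_rot: [0.976, 0.217, 0.001, 0.001]
wrist_force: [0.8, 2.7, -0.5]
grip_width: -0.0001
grip_force: 1.0
```

>>> play_rows(
  targets=[
    [0, 0, 0, -0.05, -0.05, 0, 0],
    [0, 0, 0, -0.1, -0.11, 0, 0],
    [0, 0, 0, -0.16, -0.16, 0, 0],
    [0, 0, 0, -0.23, -0.2, 0, 0],
    [0, 0, 0, -0.3, -0.25, 0, 0],
  ],
)

```text
time: 7.58
position: [0.5837, -0.2788, 0.0437]
eef_rot: [0.976, 0.218, 0.0, 0.0]
wrist_force: [1.2, 1.6, 1.3]
grip_width: 0.0001
grip_force: 1.1
```

>>> play_rows(
  targets=[
    [0, 0, 0, -0.07, -0.04, 0, 0],
    [0, 0, 0, -0.15, -0.08, 0, 0],
    [0, 0, 0, -0.23, -0.11, 0, 0],
    [0, 0, 0, -0.32, -0.13, 0, 0],
    [0, 0, 0, -0.41, -0.15, 0, 0],
  ],
)

```text
time: 8.0
position: [0.5669, -0.2847, 0.0432]
eef_rot: [0.976, 0.218, 0.0, 0.0]
wrist_force: [2.1, 1.1, -0.4]
grip_width: -0.0005
grip_force: 1.2
```

Run:
```python
from h import *
from plant import bot
s=snap(bot,'top','t7'); s=snap(bot,'scene','s7'); print(bot.get_obs()['position'])
a=cv2.imread('pics/t7.png')[190:340,380:530];b=cv2.imread('pics/s7.png')[250:400,120:270]
cv2.imwrite('pics/c7.png',np.hstack([cv2.resize(x,(400,400),interpolation=cv2.INTER_CUBIC) for x in(a,b)]))
```

```text
[ 0.56619245 -0.28479852  0.04321832]
```

View pics/c7.png

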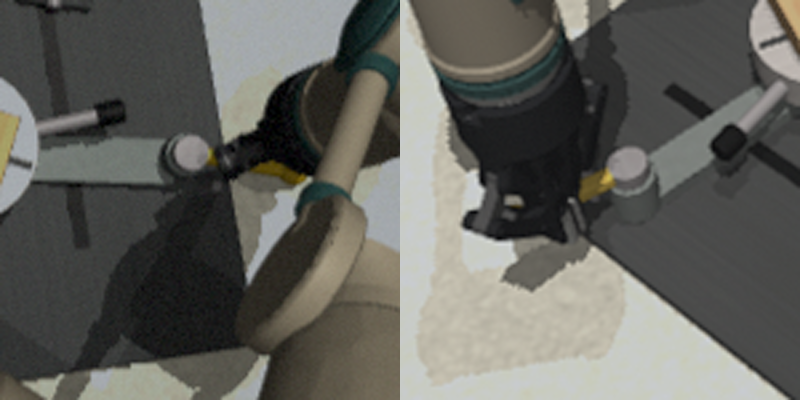

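>>> play_rows(
  targets=[
    [0, 0, 0, -0.09, -0.01, 0, 0],
    [0, 0, 0, -0.19, -0.02, 0, 0],
    [0, 0, 0, -0.29, -0.02, 0, 0],
    [0, 0, 0, -0.39, -0.01, 0, 0],
    [0, 0, 0, -0.49, 0.01, 0, 0],
  ],
)

```text
time: 8.52
position: [0.5473, -0.2844, 0.0435]
eef_rot: [0.976, 0.218, 0.0, 0.0]
wrist_force: [2.7, 0.5, 0.3]
grip_width: -0.0001
grip_force: 1.1
```

>>> play_rows(
  targets=[
    [0, 0, 0, -0.05, 0.015, 0, 0],
    [0, 0, 0, -0.1, 0.03, 0, 0],
    [0, 0, 0, -0.1, 0.03, 0, 0],
    [0, 0, 0, -0.1, 0.03, 0, 0],
    [0, 0, 0, -0.1, 0.03, 0, 0],
  ],
)

```text
time: 8.93
position: [0.5459, -0.284, 0.0438]
eef_rot: [0.976, 0.217, 0.002, 0.002]
wrist_force: [7.5, -0.8, -2.1]
grip_width: -0.0002
grip_force: 3.1
```

>>> play_rows(
  targets=[
    [0, 0, 0, -0.08, 0.02, 0, 0],
    [0, 0, 0, -0.15, 0.05, 0, 0],
    [0, 0, 0, -0.15, 0.05, 0, 0],
    [0, 0, 0, -0.15, 0.05, 0, 0],
    [0, 0, 0, -0.15, 0.05, 0, 0],
  ],
)

```text
time: 9.35
position: [0.545, -0.2844, 0.0446]
eef_rot: [0.976, 0.217, 0.007, 0.005]
wrist_force: [15.5, -2.5, -7.8]
grip_width: 0.0002
grip_force: 7.3
```

>>> play_rows(
  targets=[
    [0, 0, 0, 0.25, -0.1, 0, 0],
    [0, 0, 0, 0.6, -0.3, 0, 0],
    [0, 0, 0, 0.8, -0.4, 0.5, 0],
    [0, 0, 0, 0.8, -0.4, 1.5, 0],
    [0, 0, 0, 0.8, -0.4, 2.5, 0],
  ],
)

```text
time: 9.77
position: [0.5671, -0.2964, 0.142]
eef_rot: [0.976, 0.218, -0.003, -0.002]
wrist_force: [2.0, -0.4, 0.1]
grip_width: 0.0003
grip_force: 0.0
```

>>> play_rows(
  targets=[
    [0, 0, 0, 0, 0, 1, 0],
    [0, 0, 0, 0, -0.5, 2, 0],
    [0, 0, 0, -0.3, -1.2, 2.5, 0],
    [0, 0, 0, -0.6, -2, 2.5, 0],
    [0, 0, 0, -1, -2.8, 2.5, 0],
  ],
)

```text
time: 10.18
position: [0.529, -0.4101, 0.2458]
eef_rot: [0.976, 0.218, 0.0, 0.002]
wrist_force: [-0.0, 0.3, 0.2]
grip_width: 0.0002
grip_force: 0.0
```

>>> play_rows(
  targets=[
    [0, 0, 0, -0.4, -0.5, 0, 0],
    [0, 0, 0, -0.8, -1, 0, 0],
    [0, 0, 0, -1.2, -1.5, 0, 0],
    [0, 0, 0, -1.5, -2, 0, 0],
    [0, 0, 0, -1.5, -2, 0, 0],
  ],
)

```text
time: 10.6
position: [0.465, -0.4926, 0.2424]
eef_rot: [0.977, 0.215, -0.003, 0.0]
wrist_force: [0.6, -0.4, -1.1]
grip_width: 0.0
grip_force: 0.0
```

Run:
```python
from h import *
from plant import bot
s=snap(bot,'top','t8'); print(bot.get_obs()['position'])
a=cv2.imread('pics/t8.png')[130:340,280:520]
cv2.imwrite('pics/c8.png',cv2.resize(a,None,fx=2.8,fy=2.8,interpolation=cv2.INTER_CUBIC))
```

```text
[ 0.46661173 -0.49038824  0.24241053]
```

View pics/c8.png

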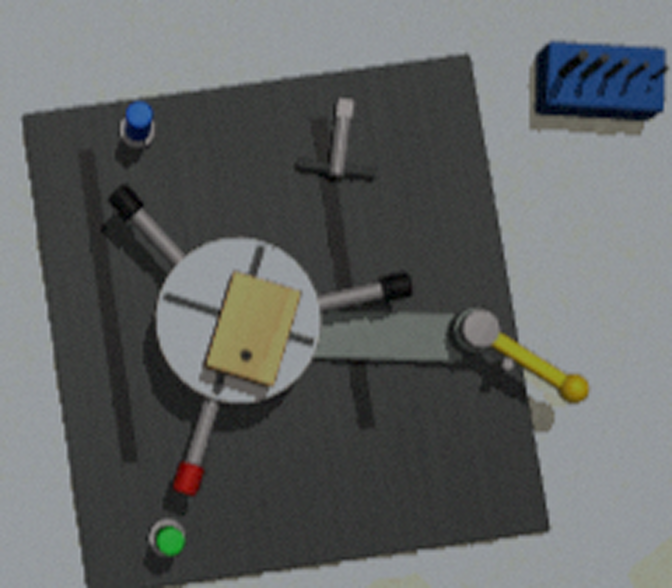

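```bash
python3 -c "
from plant import bot;print(bot.finish_job())"
```

```text
the job is handed in; nothing more can be done
None
```

The red spoke points at the green post to within about 0.5° by camera. The yellow lever was pushed clockwise until it stopped firmly against the peg. The last picture shows the table unmoved by locking and the block, drill-bit stand and chuck key undisturbed (bottle out of frame, never approached). The job was handed in at about 10.6 s with the arm clear of everything.

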